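Open the iris, then stop down to the red mark

ROBOT

A 6-joint arm with a two-finger parallel gripper is mounted at the origin on the work surface. World frame = base frame: x ahead of the robot, y to its left, z up, the work surface at z = 0. Lengths are in m, angles in rad, forces in N, time in s.
With the tool pointing down it reaches from about 0.25 to 0.725 m from the base axis. Payload 9.7 kg.
Tool frame: the origin (TCP) lies at the very end of the fingers, on their centre line; the grasp point (between the pads) lies ctrl.tcp_to_grasp behind it (ctrl.tcp_to_grasp is the distance from the TCP to the grasp point, in m); z points along the fingers, y is the line along which they close (so a half turn about z gives the same grasp; the last joint's range is limited). The gripper opens to 85 mm and grips with 20 to 120 N. Pads are 22 mm wide; open, the fingers measure 114 mm over their backs; the gripper's body (76 mm by 85 mm) begins 54 mm behind the grasp point. The pads swing forward as they close: fully open they stand 13 mm farther back than shut.
Start: joints at [1.213, 0.087, 0.176, 1.66, 0, 1.571], TCP at [0.193, 0.515, 0.231] pointing down, gripper open.
Joint ranges: [-3.13, 3.13], [-0.85, 1.81], [-1.15, 1.24], [-2.2, 2.28], [-1.44, 1.52], [-3.14, 3.14]. Speed limits (rad/s): [2.22, 2.22, 2.57, 3.14, 3.14, 3.14].

INTERFACE

Orientations are given as a 3x3 rotation matrix whose columns are the frame's x, y, z axes.
In Python, from workcell import readout, read_camera, camera_model, ctrl gives the robot as it stands.
- The arm moves only by the tool carry_out, never from a script. Its argument "rows" is a list of rows, each an object with "slide": the shift along the tool's x, y, z each as a share of 1 m, from -1 to 1, a list of three; "delta_rot": the turn, a rotation vector about the tool's x, y, z each as a share of 1.5 rad, from -1 to 1, a list of three; "grip": the opening, from 0 (shut) to 1 (fully open). A call has 1 to 8 rows; each row is the pose to reach, as a shift and turn from the pose commanded when the call began, along the tool's axes at that moment; what a row does not reach only later rows make up. A row lasts 1/8 s, in which the tool goes at most 62.5 mm and 10.7 degrees, less where a joint would pass 70% of its speed; a pose out of reach is approached as far as the arm can. A call with a number of a shift or a turn outside -1 to 1 is refused whole. A call with a gripper value outside its range is refused whole. The fingers move at their own pace and stop on an object; "grip_force" is the grip in N (left out, the last holds). Time passes only in rows, so rows that repeat a pose let the fingers close. It gives the time, the measured TCP pose, the force, the opening and the grip force at its end, in the units of the state.
- readout.sense(): the state, without advancing time (a new reading comes with each control period).
- read_camera(name): name is "scene" or "top" or "wrist"; returns (picture, depth): 400x640x3 uint8, blue, green, red; 400x640 float32, m along the optical axis (not along the pixel's ray), 0 where there is no reading.
- camera_model(name): a dict with "mtx" (3x3 intrinsics, pixels), "position" and "rotation" of the camera in the world. Camera axes: x right, y down, z forward; pixel columns grow to the right and rows downward; lengths in m; the calibration is good to about 2 mm. A picture is of the moment at which its call begins: read the wrist's pose just before it. camera_model takes no time and is no camera call; for the wrist camera it gives the pose at the moment of the call.
- ctrl.hand_in(): hands the job in; it is judged then, once.
The state is a dict: "time_s": time; "qpos": joint angles; "joint_velocities": joint speeds; "joint_torque": joint torques, N m; "position": TCP position; "ee_rot": TCP orientation; "contact_force": force on the tool from outside, world axes, zero at the start; "wrist_torque": the same for the moment, N m; "width": finger opening in m; "grasp_force": force on a finger pad.
Only numpy, scipy, OpenCV 4.12 (cv2) and the standard library are available. Lean on these libraries where they do the work, as an engineer would, in place of code of your own. Each camera call takes 0.05 s, during which the arm holds its last target. There are 200 camera calls.

TASK

On the lens standing glass-up in its stand, first push the iris lever by its yellow post round until its pointer is at the white dot (wide open) or a little past it, then push it back until its pointer stands at the red line of the scale, and leave it there. Push gently with the outside of the fingers or the fingertips, without pinching the lever, and leave the loose things around it where they lie.

Things in the scene. Friction and masses are not known exactly. Their poses are not given: they have to be found in the camera images.
- lens_axis (a point): the upright axis of the lens, at the rim of its front, 128 mm above the table. The lens stands glass up, fixed, on a dark wooden base: black barrel of 47 mm radius whose top is 128 mm above the table (the glass bulges to 134 mm). Around it, at 74 to 78 mm height, lies a fixed black scale disc of 125 mm radius. z is up; x points to the middle of the lever's travel
- iris (a joint): angle of the aluminium iris ring and its lever about the lens axis, rad: 0 is wide open, the pointer at the white dot; it grows counter-clockwise seen from above, up to a hard stop at 1.5. Past the white dot it turns on for 0.35 rad (29 mm at the post) to the other hard stop. It turns stiffly (about 3 N at the post) and stays where it is left
- white_dot (a point): round white dot 13 mm across, the wide-open mark: its centre lies 112 mm from the lens axis, 80 mm above the table, just over the scale disc. It is fixed to the lens, clockwise (seen from above) of the red line
- pointer (a point): point of the iris lever's small yellow pointer, 100 mm from the lens axis, 88.5 mm above the table. The lever is an aluminium bar 10 mm wide, from the ring outwards, its top 92 mm above the table. Its x points outwards from the lens axis
- post_top (a point): top centre of the lever's upright yellow post, to push against: 14 mm diameter, 84 mm from the lens axis, standing free from 92 to 124 mm above the table
- red_mark (a point): the red line on the scale disc, at 100 mm from the lens axis, 78.5 mm above the table: the place where the pointer's point must stand. The line runs outwards from there, 23 mm long and 6 mm wide; the other lines are white and thinner. Its x points outwards from the lens axis
- lens_cap: grey lens cap, a disc 92 mm across and 13 mm high, lying beside the lens; origin under its centre
- filter_ring: brass filter ring lying flat beside the lens, 72 mm outside diameter, 10 mm high; origin under its centre
- camera_body: black and silver compact camera standing upright, 42 x 118 x 77 mm with its own 30 mm lens; origin under its centre
- amber_bottle: amber glass bottle standing, 60 mm across, 200 mm high; origin under its centre
- tumbler: steel tumbler standing, 84 mm across its rim, 120 mm high; origin under its centre
- lens_brush: flat dusting brush with a wooden handle lying on the table, along its own x; origin under its middle
- driver: screwdriver with a red handle lying on the table, along its own x; origin under its middle

How it is judged:
On the way:
1. the iris lever is pushed wide open: its pointer at the white dot (within 0.08 rad, 8 mm at the pointer) or past it (value of joint iris below 0.08 rad), for 0.1 s.
At the end, for the whole second after the job is handed in: The pointer's point stands within 6 mm of the inner end of the red line (seen from above), the lever is at rest, and every loose thing is within 20 mm of where it began (horizontal distance between pointer and red_mark below 0.006 m and velocity of joint iris between -0.02 and 0.02 rad/s and distance of each of lens_cap, filter_ring, camera_body, amber_bottle, tumbler, lens_brush, driver from where it was at the start of the episode below 0.02 m); the robot touches nothing.
It fails at once if a loose thing is pushed, lifted or carried more than 20 mm (distance of any of lens_cap, filter_ring, camera_body, amber_bottle, tumbler, lens_brush, driver from where it was at the start of the episode above 0.02 m).
It fails at once if the lever is pinched or shoved hard: more than 40 N between the fingers and the iris lever (contact force between the fingers and iris above 40 N).
It also fails if it takes over 48 s, if anything falls off the work surface, if the arm or the gripper's body presses on something with over 40 N, if the wrist force passes 120 N, or if a joint passes its speed limit or range.

## Working session

There is one attempt and no reset: what is moved stays moved. The work goes in short steps, Python scripts to look and compute and a tool call to move; the robot and the scene stay as the last step left them, time stands still between calls to the robot, and variables do not carry over. Pictures are saved under pics/ and viewed, at most 10 in all, crops included, and the job is handed in when it is done.

Besides the shell and the picture viewer there is one more tool, called after "Call:" by a JSON object that holds its "api" and its "payload", one argument or row to a line. carry_out: Moves the arm, as the interface text tells. Shift numbers are shares of 1 m and turn numbers shares of 1.5 rad, none past 1 either way. Its arguments: {"type":"object","properties":{"rows":{"type":"array"},"grip_force":{"type":"number"}},"required":["rows"]}

```bash
mkdir -p pics
python3 - <<'E'
from workcell import readout, read_camera, camera_model, ctrl
import cv2,numpy as np
s=readout.sense();print(s['time_s'],s['position'],s['ee_rot'],s['width'],ctrl.tcp_to_grasp)
for n in('scene','top'):
    m=camera_model(n);print(n,m)
    p,d=read_camera(n);cv2.imwrite(f'pics/{n}.png',p);np.save(f'pics/{n}.npy',d)
E
```

```text
0.0 [0.19254204 0.51497147 0.23057885] [[-9.36652843e-01  3.50258776e-01 -4.90891075e-04]
 [ 3.50259117e-01  9.36652083e-01 -1.19432189e-03]
 [ 4.14724258e-05 -1.29060407e-03 -9.99999166e-01]] 0.08544597700831293 0.0187
scene {'mtx': array([[410.68473465,   0.        , 323.66171493],
       [  0.        , 410.68473465, 200.02973999],
       [  0.        ,   0.        ,   1.        ]]), 'position': array([ 1.07412978, -0.58205612,  0.85564018]), 'rotation': array([[ 0.76745753,  0.44271957, -0.4636899 ],
       [ 0.64109798, -0.52825849,  0.55671927],
       [ 0.00152239, -0.72452906, -0.68924258]])}
top {'mtx': array([[362.27128794,   0.        , 323.86621422],
       [  0.        , 362.27128794, 200.06979499],
       [  0.        ,   0.        ,   1.        ]]), 'position': array([0.52987504, 0.00340154, 1.16509361]), 'rotation': array([[-0.00240812, -0.99895951,  0.04554232],
       [-0.99998571,  0.00218826, -0.00487691],
       [ 0.00477218, -0.04555341, -0.99895051]])}
```

View pics/top.png

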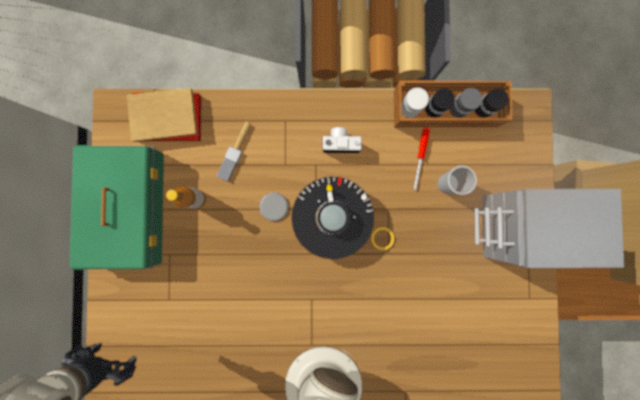

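View pics/scene.png

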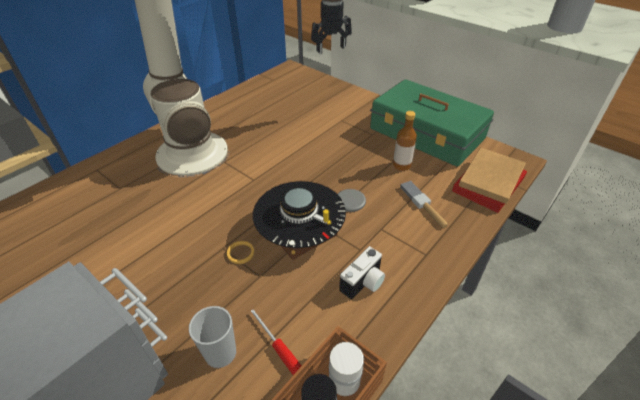

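The top view shows the lens at about (332,218), with its yellow post at (329,188) and the red line at (340,182). The white dot is at about (365,197), clockwise of the red line. I'll enlarge that area.

```bash
python3 - <<'E'
import cv2
p=cv2.imread('pics/top.png')[165:265,285:385]
cv2.imwrite('pics/topc.png',cv2.resize(p[:60],None,fx=8,fy=8,interpolation=cv2.INTER_CUBIC))
E
cat > h.py <<'E'
from workcell import readout, read_camera, camera_model, ctrl
import numpy as np
def w(m,px,z):
    r=m['rotation']@np.linalg.solve(m['mtx'],[px[0],px[1],1]); p=np.array(m['position'])
    return p+r*(z-p[2])/r[2]
E
```

```text
(no output)
```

View pics/topc.png

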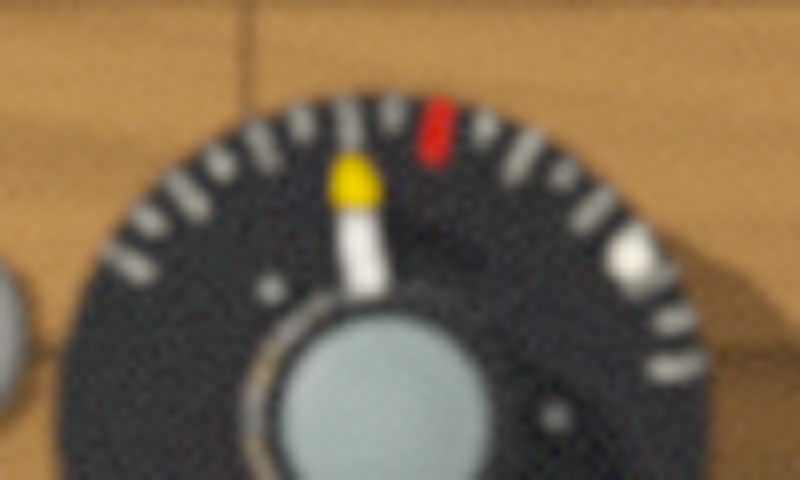

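Run:
```python
from h import *
m=camera_model('top')
f=lambda x,y,z:w(m,(285+(x+.5)/8-.5,165+(y+.5)/8-.5),z)
P=dict(disc=f(385,420,.078),glass=f(387,417,.13),dot=f(634,255,.08),red_in=f(434,165,.0785),red_out=f(441,97,.0785),post=f(355,180,.124))
c=P['disc']
for k,p in P.items():
    d=(p-c)[:2]; print(k,p.round(4),np.hypot(*d).round(4),np.arctan2(d[1],d[0]).round(3))
```

```text
disc [ 0.5284 -0.0282  0.078 ] 0.0 0.0
glass [ 0.5295 -0.0274  0.13  ] 0.0014 0.61
dot [ 0.59   -0.1218  0.08  ] 0.112 -0.989
red_in [ 0.6241 -0.047   0.0785] 0.0976 -0.193
red_out [ 0.6498 -0.0497  0.0785] 0.1233 -0.175
post [ 0.6148 -0.0164  0.124 ] 0.0873 0.136
```

```bash
cat >> h.py <<'E'
from scipy.spatial.transform import Rotation as R
C=np.array([.528,-.028])
def pose(phi,r,z):
    x=[-np.cos(phi),-np.sin(phi),0]; zz=[0,0,-1]
    return np.array([*(C+r*np.array([np.cos(phi),np.sin(phi)])),z]), np.column_stack([x,np.cross(zz,x),zz])
def rows(targets):
    s=readout.sense(); p,M=np.array(s['position']),np.array(s['ee_rot'])
    print('t',s['time_s'],'q',np.round(s['qpos'],2),'pos',p.round(4),'F',np.round(s['contact_force'],1))
    for t in targets:
        q,N=pose(*t)
        print(t,(M.T@(q-p)).round(4),(R.from_matrix(M.T@N).as_rotvec()/1.5).round(3))
E
python3 -c "
from h import *
rows([(.55,.085,.18)])"
```

```text
t 0.1 q [1.21 0.09 0.18 1.66 0.   1.57] pos [0.1925 0.515  0.2307] F [0.6 0.7 0.3]
(0.55, 0.085, 0.18) [-0.5567 -0.3241  0.051 ] [-0.001 -0.    -0.605]
```

Call:
{"api": "carry_out", "payload": {
  "rows": [
    {"slide": [-0.28, -0.16, 0], "delta_rot": [0, 0, -0.3], "grip": 0},
    {"slide": [-0.28, -0.16, 0], "delta_rot": [0, 0, -0.3], "grip": 0},
    {"slide": [-0.28, -0.16, 0], "delta_rot": [0, 0, -0.3], "grip": 0},
    {"slide": [-0.28, -0.16, 0], "delta_rot": [0, 0, -0.3], "grip": 0},
    {"slide": [-0.557, -0.324, 0], "delta_rot": [0, 0, -0.605], "grip": 0},
    {"slide": [-0.557, -0.324, 0], "delta_rot": [0, 0, -0.605], "grip": 0},
    {"slide": [-0.557, -0.324, 0], "delta_rot": [0, 0, -0.605], "grip": 0},
    {"slide": [-0.557, -0.324, 0], "delta_rot": [0, 0, -0.605], "grip": 0}
  ],
  "grip_force": 20
}}

```text
time_s: 1.1
position: [0.495, 0.1474, 0.2311]
ee_rot: [[-0.852, -0.524, -0.0], [-0.524, 0.852, 0.0], [0.0, 0.0, -1.0]]
contact_force: [0.6, 0.5, 0.5]
width: -0.0001
grasp_force: 0.0
```

```bash
python3 -c "
from h import *
rows([(.55,.085,.18)])"
```

```text
t 1.1 q [ 0.29  0.01  0.09  1.66  0.   -0.26] pos [0.495  0.1474 0.2311] F [0.6 0.5 0.5]
(0.55, 0.085, 0.18) [-0.0212 -0.1668  0.0511] [ 0.    -0.     0.001]
```

Call:
{"api": "carry_out", "payload": {
  "rows": [
    {"slide": [-0.021, -0.167, 0.0], "delta_rot": [0, 0, 0], "grip": 0},
    {"slide": [-0.021, -0.167, 0.0], "delta_rot": [0, 0, 0], "grip": 0},
    {"slide": [-0.021, -0.167, 0.02], "delta_rot": [0, 0, 0], "grip": 0},
    {"slide": [-0.021, -0.167, 0.051], "delta_rot": [0, 0, 0], "grip": 0},
    {"slide": [-0.021, -0.167, 0.051], "delta_rot": [0, 0, 0], "grip": 0},
    {"slide": [-0.021, -0.167, 0.051], "delta_rot": [0, 0, 0], "grip": 0}
  ]
}}

```text
time_s: 1.85
position: [0.5992, 0.0181, 0.1814]
ee_rot: [[-0.852, -0.523, 0.001], [-0.523, 0.852, 0.0], [-0.001, -0.0, -1.0]]
contact_force: [0.4, -0.1, -0.1]
width: 0.0001
grasp_force: 0.0
```

```bash
python3 -c "
from h import *
import cv2
rows([(.55,.085,.103)])
m=camera_model('wrist');np.savez('pics/w1.npz',**m)
p,d=read_camera('wrist');cv2.imwrite('pics/w1.png',p);np.save('pics/w1d.npy',d)"
```

```text
t 1.85 q [ 0.03  0.19  0.2   1.57  0.   -0.52] pos [0.5992 0.0181 0.1814] F [ 0.4 -0.1 -0.1]
(0.55, 0.085, 0.103) [-0.0001 -0.0021  0.0784] [-0.  0.  0.]
```

View pics/w1.png

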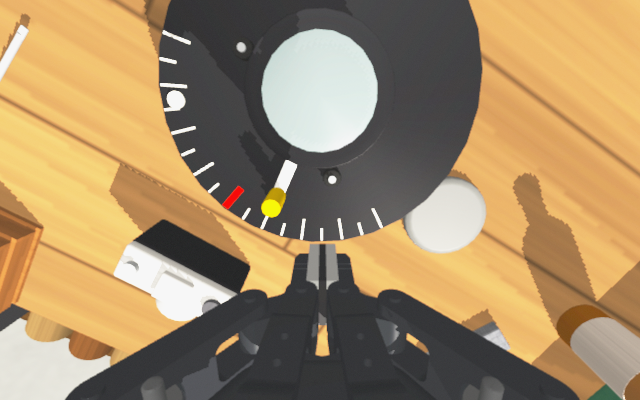

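The wrist view gives the post top at (271,208), the red line's inner end at (241,189) and outer end at (224,207), the dot at (176,99), and the glass centre at (320,90).

```bash
python3 -c "
from h import *
m=np.load('pics/w1.npz')
P=dict(glass=w(m,(320,90),.128),post=w(m,(271,208),.124),red_in=w(m,(241,189),.0785),red_out=w(m,(225,207),.0785),dot=w(m,(176,99),.08),ringL=w(m,(159,72),.078),ringR=w(m,(482,72),.078))
c=P['glass'][:2]
for k,p in P.items():
    d=p[:2]-c; e=p[:2]-C; print(k,p.round(4),np.hypot(*d).round(4),np.arctan2(d[1],d[0]).round(3),np.hypot(*e).round(4),np.arctan2(e[1],e[0]).round(3))
"
```

```text
glass [ 0.5254 -0.0283  0.128 ] 0.0 0.0 0.0026 -3.031
post [ 0.6105 -0.0171  0.124 ] 0.0859 0.131 0.0833 0.132
red_in [ 0.6267 -0.0458  0.0785] 0.1028 -0.171 0.1003 -0.178
red_out [ 0.6486 -0.0503  0.0785] 0.1251 -0.177 0.1226 -0.183
dot [ 0.5877 -0.1211  0.08  ] 0.1118 -0.98 0.1106 -1.001
ringL [ 0.5768 -0.1406  0.078 ] 0.1235 -1.141 0.1227 -1.162
ringR [0.4484 0.0686 0.078 ] 0.1237 2.242 0.1251 2.26
```

Call:
{"api": "carry_out", "payload": {
  "rows": [
    {"slide": [0, -0.002, 0.04], "delta_rot": [0, 0, 0], "grip": 0},
    {"slide": [0, -0.002, 0.078], "delta_rot": [0, 0, 0], "grip": 0},
    {"slide": [0, -0.002, 0.078], "delta_rot": [0, 0, 0], "grip": 0}
  ]
}}

```text
time_s: 2.28
position: [0.5991, 0.0165, 0.1011]
ee_rot: [[-0.852, -0.523, -0.003], [-0.523, 0.852, -0.0], [0.003, 0.002, -1.0]]
contact_force: [-0.9, 0.4, 0.8]
width: -0.0001
grasp_force: 0.0
```

```bash
python3 -c "
from h import *
rows([(round(.55-.09*i,2),.085,.103) for i in range(1,9)])"
```

```text
t 2.275 q [ 0.03  0.2   0.05  1.42 -0.   -0.52] pos [0.5991 0.0165 0.1011] F [-0.9  0.4  0.8]
(0.46, 0.085, 0.103) [-0.0008 -0.0084 -0.0019] [ 0.001 -0.002  0.06 ]
(0.37, 0.085, 0.103) [ 0.0002 -0.016  -0.0019] [ 0.001 -0.002  0.12 ]
(0.28, 0.085, 0.103) [ 0.0019 -0.0235 -0.0019] [ 0.001 -0.002  0.18 ]
(0.19, 0.085, 0.103) [ 0.0043 -0.0307 -0.0019] [ 0.001 -0.002  0.24 ]
(0.1, 0.085, 0.103) [ 0.0073 -0.0378 -0.0019] [ 0.001 -0.002  0.3  ]
(0.01, 0.085, 0.103) [ 0.011  -0.0445 -0.0019] [ 0.001 -0.002  0.36 ]
(-0.08, 0.085, 0.103) [ 0.0152 -0.0509 -0.0019] [ 0.    -0.002  0.42 ]
(-0.17, 0.085, 0.103) [ 0.02   -0.0568 -0.0019] [ 0.    -0.002  0.48 ]
```

Call:
{"api": "carry_out", "payload": {
  "rows": [
    {"slide": [0, -0.008, -0.002], "delta_rot": [0, 0, 0.06], "grip": 0},
    {"slide": [0, -0.016, -0.002], "delta_rot": [0, 0, 0.12], "grip": 0},
    {"slide": [0.002, -0.0235, -0.002], "delta_rot": [0, 0, 0.18], "grip": 0},
    {"slide": [0.004, -0.031, -0.002], "delta_rot": [0, 0, 0.24], "grip": 0},
    {"slide": [0.007, -0.038, -0.002], "delta_rot": [0, 0, 0.3], "grip": 0},
    {"slide": [0.011, -0.0445, -0.002], "delta_rot": [0, 0, 0.36], "grip": 0},
    {"slide": [0.015, -0.051, -0.002], "delta_rot": [0, 0, 0.42], "grip": 0},
    {"slide": [0.02, -0.057, -0.002], "delta_rot": [0, 0, 0.48], "grip": 0}
  ]
}}

```text
time_s: 3.28
position: [0.6144, -0.0422, 0.1079]
ee_rot: [[-0.985, 0.171, 0.004], [0.171, 0.985, 0.001], [-0.004, 0.002, -1.0]]
contact_force: [1.9, 2.9, 0.6]
width: 0.0001
grasp_force: 1.9
```

```bash
python3 -c "
from h import *
import cv2
rows([(round(-.17-.09*i,2),.085,.103) for i in range(1,9)])
m=camera_model('wrist');np.savez('pics/w2.npz',**m)
p,d=read_camera('wrist');cv2.imwrite('pics/w2.png',p)"
```

```text
t 3.275 q [-0.07  0.23  0.1   1.44  0.    0.1 ] pos [ 0.6144 -0.0422  0.1079] F [1.9 2.9 0.6]
(-0.26, 0.085, 0.103) [ 0.0029 -0.0082  0.0049] [0.001 0.003 0.059]
(-0.35, 0.085, 0.103) [ 0.0039 -0.0158  0.0048] [0.001 0.003 0.119]
(-0.44, 0.085, 0.103) [ 0.0056 -0.0233  0.0048] [0.002 0.002 0.179]
(-0.53, 0.085, 0.103) [ 0.0079 -0.0305  0.0048] [0.002 0.002 0.239]
(-0.62, 0.085, 0.103) [ 0.0109 -0.0376  0.0048] [0.002 0.002 0.299]
(-0.71, 0.085, 0.103) [ 0.0145 -0.0443  0.0048] [0.002 0.002 0.359]
(-0.8, 0.085, 0.103) [ 0.0188 -0.0507  0.0047] [0.002 0.002 0.419]
(-0.89, 0.085, 0.103) [ 0.0235 -0.0567  0.0047] [0.002 0.002 0.479]
```

View pics/w2.png

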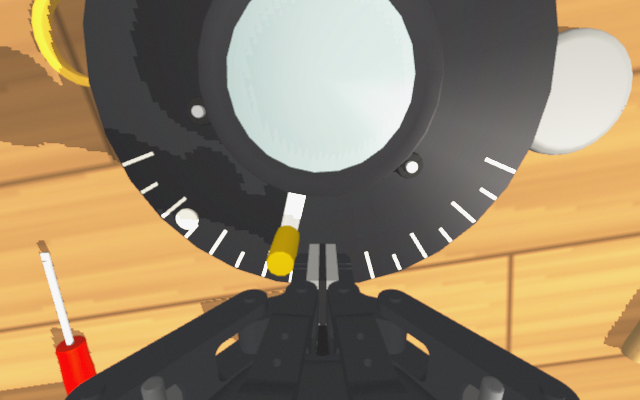

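The lever is moving. Its post top is at (281,263), against the finger at about (307,265), and the white dot is at (186,218).

```bash
python3 -c "
from h import *
m=np.load('pics/w2.npz')
for p in (w(m,(281,263),.124),w(m,(186,218),.08)):
    e=p[:2]-C; print(p.round(4),np.hypot(*e).round(4),np.arctan2(e[1],e[0]).round(3))
"
```

```text
[ 0.6041 -0.0601  0.124 ] 0.0826 -0.4
[ 0.5875 -0.1216  0.08  ] 0.1109 -1.004
```

Call:
{"api": "carry_out", "payload": {
  "rows": [
    {"slide": [0.003, -0.008, 0.003], "delta_rot": [0, 0, 0.06], "grip": 0},
    {"slide": [0.004, -0.016, 0.003], "delta_rot": [0, 0, 0.12], "grip": 0},
    {"slide": [0.0055, -0.0235, 0.003], "delta_rot": [0, 0, 0.18], "grip": 0},
    {"slide": [0.008, -0.0305, 0.003], "delta_rot": [0, 0, 0.24], "grip": 0},
    {"slide": [0.011, -0.0375, 0.003], "delta_rot": [0, 0, 0.3], "grip": 0},
    {"slide": [0.0145, -0.0445, 0.003], "delta_rot": [0, 0, 0.36], "grip": 0},
    {"slide": [0.019, -0.051, 0.003], "delta_rot": [0, 0, 0.42], "grip": 0},
    {"slide": [0.022, -0.055, 0.003], "delta_rot": [0, 0, 0.455], "grip": 0}
  ]
}}

```text
time_s: 4.32
position: [0.5832, -0.0928, 0.1044]
ee_rot: [[-0.658, 0.753, 0.004], [0.753, 0.658, 0.001], [-0.002, 0.004, -1.0]]
contact_force: [0.8, 5.4, 2.5]
width: 0.0
grasp_force: 2.0
```

Call:
{"api": "carry_out", "payload": {
  "rows": [
    {"slide": [0, 0, 0], "delta_rot": [0, 0, 0], "grip": 0},
    {"slide": [0, 0, 0], "delta_rot": [0, 0, 0], "grip": 0}
  ]
}}

```text
time_s: 4.58
position: [0.5831, -0.0934, 0.103]
ee_rot: [[-0.659, 0.752, 0.003], [0.752, 0.659, -0.0], [-0.002, 0.002, -1.0]]
contact_force: [2.7, 1.5, 2.9]
width: -0.0001
grasp_force: 1.5
```

```bash
python3 -c "
from h import *
import cv2
rows([(-.75,.085,.103),(-.75,.085,.16),(-1.5,.085,.16)])
m=camera_model('wrist');np.savez('pics/w3.npz',**m)
p,d=read_camera('wrist');cv2.imwrite('pics/w3.png',p)"
```

```text
t 4.575 q [-0.16  0.17  0.02  1.42 -0.    0.69] pos [ 0.5831 -0.0934  0.103 ] F [2.7 1.5 2.9]
(-0.75, 0.085, 0.103) [ 0.0009  0.0102 -0.    ] [ 0.001  0.001 -0.067]
(-0.75, 0.085, 0.16) [ 0.0008  0.0103 -0.057 ] [ 0.001  0.001 -0.067]
(-1.5, 0.085, 0.16) [ 0.0176 -0.0496 -0.0572] [0.002 0.001 0.433]
```

View pics/w3.png

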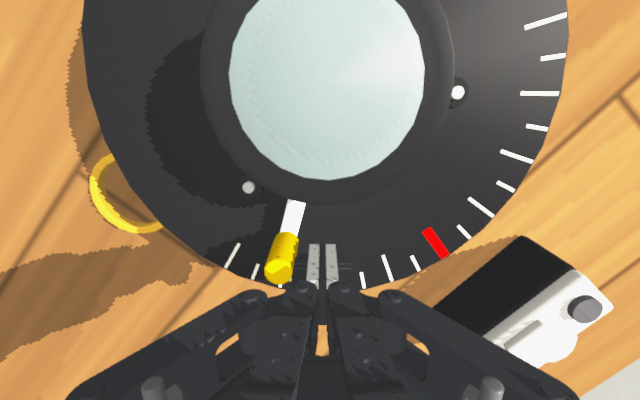

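```bash
python3 -c "
from h import *
m=np.load('pics/w3.npz')
for p in (w(m,(279,270),.124),w(m,(425,232),.0785),w(m,(255,270),.0785)):
    e=p[:2]-C; print(p.round(4),np.hypot(*e).round(4),np.arctan2(e[1],e[0]).round(3))
"
```

```text
[ 0.5639 -0.1017  0.124 ] 0.082 -1.117
[ 0.6269 -0.0481  0.0785] 0.1009 -0.2
[ 0.565  -0.1372  0.0785] 0.1153 -1.244
```

Call:
{"api": "carry_out", "payload": {
  "rows": [
    {"slide": [0.001, 0.01, 0], "delta_rot": [0, 0, -0.067], "grip": 0},
    {"slide": [0.001, 0.01, -0.057], "delta_rot": [0, 0, -0.067], "grip": 0},
    {"slide": [0.001, 0.01, -0.057], "delta_rot": [0, 0, -0.067], "grip": 0},
    {"slide": [0.004, -0.02, -0.057], "delta_rot": [0, 0, 0.18], "grip": 0},
    {"slide": [0.0176, -0.05, -0.057], "delta_rot": [0, 0, 0.433], "grip": 0},
    {"slide": [0.0176, -0.05, -0.057], "delta_rot": [0, 0, 0.433], "grip": 0},
    {"slide": [0.0176, -0.05, -0.057], "delta_rot": [0, 0, 0.433], "grip": 0},
    {"slide": [0.0176, -0.05, -0.057], "delta_rot": [0, 0, 0.433], "grip": 0}
  ]
}}

```text
time_s: 5.62
position: [0.5326, -0.1133, 0.158]
ee_rot: [[-0.07, 0.998, -0.001], [0.998, 0.07, -0.0], [-0.0, -0.001, -1.0]]
contact_force: [-0.1, -0.5, 0.4]
width: 0.0001
grasp_force: 0.0
```

```bash
python3 -c "
from h import *
import cv2
rows([(-1.52,.085,.105)])
m=camera_model('wrist');np.savez('pics/w4.npz',**m)
p,d=read_camera('wrist');cv2.imwrite('pics/w4.png',p)"
```

```text
t 5.625 q [-0.21  0.06  0.    1.52 -0.    1.29] pos [ 0.5326 -0.1133  0.158 ] F [-0.1 -0.5  0.4]
(-1.52, 0.085, 0.105) [ 0.0005 -0.0002  0.053 ] [-0.     0.     0.013]
```

View pics/w4.png

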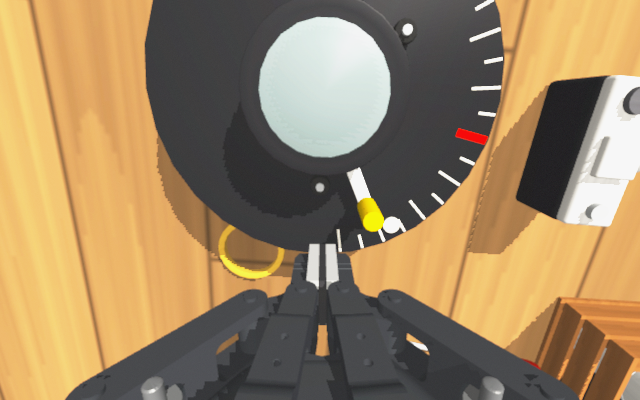

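The pointer is clockwise past the dot, with the post at (373,221) and the dot at (391,225). The red line's inner end is at (457,132). Next I'll descend and push back.

Call:
{"api": "carry_out", "payload": {
  "rows": [
    {"slide": [0, 0, 0.03], "delta_rot": [0, 0, 0.013], "grip": 0},
    {"slide": [0, 0, 0.053], "delta_rot": [0, 0, 0.013], "grip": 0},
    {"slide": [0, 0, 0.053], "delta_rot": [0, 0, 0.013], "grip": 0}
  ]
}}

```text
time_s: 6.05
position: [0.5317, -0.113, 0.1035]
ee_rot: [[-0.053, 0.999, -0.004], [0.999, 0.053, 0.001], [0.001, -0.004, -1.0]]
contact_force: [-0.1, -0.4, -0.2]
width: -0.0001
grasp_force: 0.0
```

```bash
python3 -c "
from h import *
m=np.load('pics/w4.npz')
for p in (w(m,(373,221),.124),w(m,(391,225),.08),w(m,(457,132),.0785),w(m,(487,139),.0785)):
    e=p[:2]-C; print(p.round(4),np.hypot(*e).round(4),np.arctan2(e[1],e[0]).round(3))
rows([(round(-1.52+.08*i,2),.085,.105) for i in range(1,9)])"
```

```text
[ 0.5641 -0.1025  0.124 ] 0.0828 -1.119
[ 0.5881 -0.1218  0.08  ] 0.1114 -1.001
[ 0.6261 -0.0466  0.0785] 0.0999 -0.187
[ 0.6491 -0.05    0.0785] 0.1231 -0.179
t 6.05 q [-0.21  0.06 -0.09  1.42 -0.    1.31] pos [ 0.5317 -0.113   0.1035] F [-0.1 -0.4 -0.2]
(-1.44, 0.085, 0.105) [ 0.0003  0.0074 -0.0015] [-0.002 -0.001 -0.052]
(-1.36, 0.085, 0.105) [ 0.0011  0.0141 -0.0016] [-0.002 -0.001 -0.105]
(-1.28, 0.085, 0.105) [ 0.0024  0.0208 -0.0016] [-0.002 -0.001 -0.159]
(-1.2, 0.085, 0.105) [ 0.0043  0.0273 -0.0016] [-0.002 -0.001 -0.212]
(-1.12, 0.085, 0.105) [ 0.0067  0.0337 -0.0016] [-0.002 -0.001 -0.265]
(-1.04, 0.085, 0.105) [ 0.0096  0.0399 -0.0016] [-0.002 -0.001 -0.319]
(-0.96, 0.085, 0.105) [ 0.0129  0.0458 -0.0017] [-0.002 -0.001 -0.372]
(-0.88, 0.085, 0.105) [ 0.0168  0.0514 -0.0017] [-0.002 -0.001 -0.425]
```

Call:
{"api": "carry_out", "payload": {
  "rows": [
    {"slide": [0, 0.007, -0.001], "delta_rot": [0, 0, -0.052], "grip": 0},
    {"slide": [0.001, 0.014, -0.001], "delta_rot": [0, 0, -0.105], "grip": 0},
    {"slide": [0.0025, 0.021, -0.001], "delta_rot": [0, 0, -0.16], "grip": 0},
    {"slide": [0.0045, 0.0275, -0.001], "delta_rot": [0, 0, -0.21], "grip": 0},
    {"slide": [0.0065, 0.0335, -0.001], "delta_rot": [0, 0, -0.265], "grip": 0},
    {"slide": [0.0095, 0.04, -0.001], "delta_rot": [0, 0, -0.32], "grip": 0},
    {"slide": [0.013, 0.046, -0.001], "delta_rot": [0, 0, -0.37], "grip": 0},
    {"slide": [0.017, 0.0515, -0.001], "delta_rot": [0, 0, -0.425], "grip": 0}
  ]
}}

```text
time_s: 7.05
position: [0.5834, -0.0938, 0.1076]
ee_rot: [[-0.638, 0.77, -0.0], [0.77, 0.638, -0.001], [-0.0, -0.001, -1.0]]
contact_force: [-4.0, -1.5, 1.9]
width: -0.0004
grasp_force: 2.0
```

```bash
python3 -c "
from h import *
rows([(round(-.88+.07*i,2),.085,.104) for i in range(1,6)])"
```

```text
t 7.05 q [-0.16  0.17  0.03  1.43 -0.    0.72] pos [ 0.5834 -0.0938  0.1076] F [-4.  -1.5  1.9]
(-0.81, 0.085, 0.104) [0.0012 0.0052 0.0036] [-0.     0.    -0.046]
(-0.74, 0.085, 0.104) [0.0018 0.0111 0.0036] [-0.     0.    -0.093]
(-0.67, 0.085, 0.104) [0.0029 0.017  0.0036] [-0.     0.    -0.139]
(-0.6, 0.085, 0.104) [0.0043 0.0228 0.0036] [-0.     0.    -0.186]
(-0.53, 0.085, 0.104) [0.0062 0.0284 0.0036] [-0.     0.    -0.233]
```

Call:
{"api": "carry_out", "payload": {
  "rows": [
    {"slide": [0.001, 0.005, 0.001], "delta_rot": [0, 0, -0.046], "grip": 0},
    {"slide": [0.002, 0.011, 0.001], "delta_rot": [0, 0, -0.093], "grip": 0},
    {"slide": [0.003, 0.017, 0.001], "delta_rot": [0, 0, -0.14], "grip": 0},
    {"slide": [0.0045, 0.023, 0.001], "delta_rot": [0, 0, -0.186], "grip": 0},
    {"slide": [0.006, 0.0285, 0.001], "delta_rot": [0, 0, -0.233], "grip": 0},
    {"slide": [0.006, 0.0285, 0.001], "delta_rot": [0, 0, -0.233], "grip": 0},
    {"slide": [0.006, 0.0285, 0.001], "delta_rot": [0, 0, -0.233], "grip": 0}
  ]
}}

```text
time_s: 7.92
position: [0.6019, -0.071, 0.106]
ee_rot: [[-0.86, 0.51, 0.001], [0.51, 0.86, 0.0], [-0.001, 0.0, -1.0]]
contact_force: [0.1, -0.3, -0.5]
width: 0.0002
grasp_force: 0.2
```

```bash
python3 -c "
from h import *
import cv2
rows([(-.5,.085,.105),(-.46,.085,.105),(-.42,.085,.105)])
m=camera_model('wrist');np.savez('pics/w5.npz',**m)
p,d=read_camera('wrist');cv2.imwrite('pics/w5.png',p)
p=p[130:330,240:440];cv2.imwrite('pics/w5c.png',cv2.resize(p,None,fx=3,fy=3,interpolation=cv2.INTER_CUBIC))"
```

```text
t 7.925 q [-0.12  0.21  0.07  1.43  0.    0.42] pos [ 0.6019 -0.071   0.106 ] F [ 0.1 -0.3 -0.5]
(-0.5, 0.085, 0.105) [0.0006 0.0023 0.001 ] [ 0.     0.001 -0.023]
(-0.46, 0.085, 0.105) [0.0008 0.0057 0.001 ] [ 0.     0.001 -0.05 ]
(-0.42, 0.085, 0.105) [0.0011 0.0091 0.001 ] [ 0.     0.001 -0.077]
```

View pics/w5c.png

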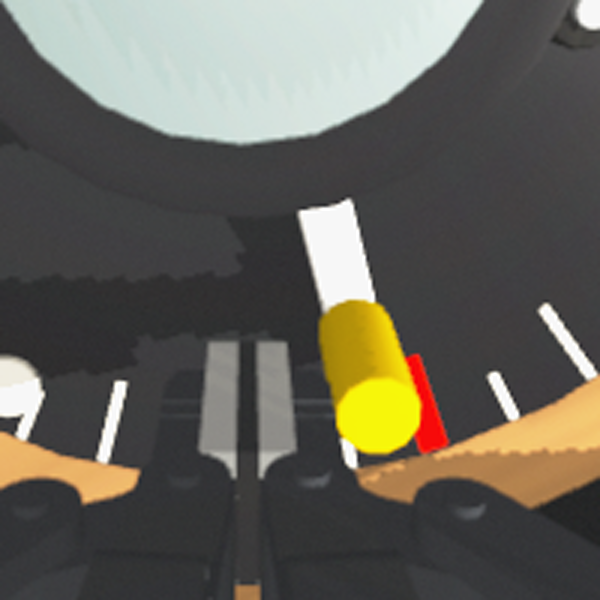

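```bash
python3 -c "
from h import *
m=np.load('pics/w5.npz')
for p in (w(m,(365.8,268.2),.124),w(m,(377.2,249.2),.0785),w(m,(384.2,279.5),.0785)):
    e=p[:2]-C; print(p.round(4),np.hypot(*e).round(4),np.arctan2(e[1],e[0]).round(3))
"
```

```text
[ 0.6079 -0.0504  0.124 ] 0.083 -0.273
[ 0.6266 -0.045   0.0785] 0.1001 -0.17
[ 0.6485 -0.0511  0.0785] 0.1227 -0.19
```

Call:
{"api": "carry_out", "payload": {
  "rows": [
    {"slide": [0.0005, 0.003, 0.001], "delta_rot": [0, 0, -0.025], "grip": 0},
    {"slide": [0.001, 0.0055, 0.001], "delta_rot": [0, 0, -0.05], "grip": 0},
    {"slide": [0.001, 0.0078, 0.001], "delta_rot": [0, 0, -0.067], "grip": 0},
    {"slide": [0.001, 0.0078, 0.001], "delta_rot": [0, 0, -0.067], "grip": 0},
    {"slide": [0.001, 0.0078, 0.001], "delta_rot": [0, 0, -0.067], "grip": 0}
  ]
}}

```text
time_s: 8.6
position: [0.6048, -0.0635, 0.1042]
ee_rot: [[-0.907, 0.421, -0.0], [0.421, 0.907, 0.0], [0.0, 0.0, -1.0]]
contact_force: [-0.7, -2.3, 1.5]
width: -0.0001
grasp_force: 0.6
```

Call:
{"api": "carry_out", "payload": {
  "rows": [
    {"slide": [0, -0.008, 0], "delta_rot": [0, 0, 0], "grip": 0},
    {"slide": [0, -0.015, -0.02], "delta_rot": [0, 0, 0], "grip": 0},
    {"slide": [0, -0.03, -0.06], "delta_rot": [0, 0, 0], "grip": 0},
    {"slide": [0, -0.03, -0.08], "delta_rot": [0, 0, 0], "grip": 0},
    {"slide": [0, -0.03, -0.08], "delta_rot": [0, 0, 0], "grip": 0},
    {"slide": [0, -0.03, -0.08], "delta_rot": [0, 0, 0], "grip": 0}
  ]
}}

```text
time_s: 9.35
position: [0.5919, -0.091, 0.1838]
ee_rot: [[-0.907, 0.421, -0.001], [0.421, 0.907, 0.0], [0.001, -0.0, -1.0]]
contact_force: [0.8, 0.1, -0.6]
width: -0.0001
grasp_force: 0.0
```

```bash
python3 -c "
from h import *
import cv2
rows([])
m=camera_model('wrist');np.savez('pics/w6.npz',**m)
p,d=read_camera('wrist');cv2.imwrite('pics/w6.png',p)
p=p[100:300,280:480];cv2.imwrite('pics/w6c.png',cv2.resize(p,None,fx=3,fy=3,interpolation=cv2.INTER_CUBIC))"
```

```text
t 9.35 q [-0.15  0.19  0.2   1.58  0.    0.28] pos [ 0.5919 -0.091   0.1838] F [ 0.8  0.1 -0.6]
```

View pics/w6c.png

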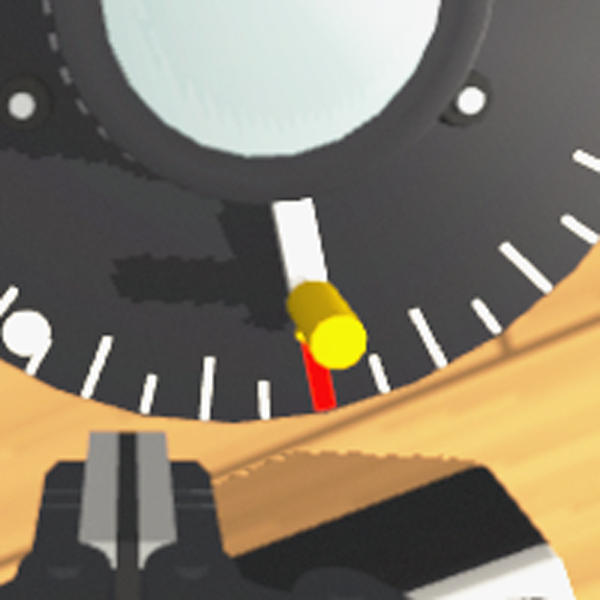

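```bash
python3 -c "
from h import *
m=np.load('pics/w6.npz')
for p in (w(m,(392.2,213.5),.124),w(m,(387.8,235.8),.0785),w(m,(385.5,216),.0785),w(m,(377.5,166.5),.092)):
    e=p[:2]-C; print(p.round(4),np.hypot(*e).round(4),np.arctan2(e[1],e[0]).round(3))
"
```

```text
[ 0.6096 -0.0431  0.124 ] 0.083 -0.183
[ 0.6482 -0.0511  0.0785] 0.1224 -0.189
[ 0.6294 -0.046   0.0785] 0.103 -0.176
[ 0.5815 -0.0372  0.092 ] 0.0542 -0.171
```

```bash
python3 -c "
from workcell import ctrl
print(ctrl.hand_in())"
```

```text
the job is handed in; nothing more can be done
None
```

The lever was pushed about 0.12 rad past the white dot, then back to the red line; the last wrist picture puts the post within about 0.01 rad (1 mm at the pointer) of it. The gripper was lifted clear and the job handed in at about 9.4 s; no verdict came back.

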